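Show the pump strainer to the inspection camera

TASK

Switch the grow tray's pump off by pushing its red-balled switch lever fully over to its other end, then pull the orange-capped strainer up out of its well and hold it up in front of the small inspection camera: cap up and away, foot towards the lens, in line with the camera's line of sight, the foot about 100 mm from the lens. Finish while still holding it there, still and touching nothing else; do not knock the camera, and leave the two plugs in their wells and everything else in place.

Things in the scene. Friction and masses are not known exactly. Their poses are not given: they have to be found in the camera images.
- pump_switch (a joint): angle of the toggle lever (grey rod, red ball) of the pump switch on its grey block, rad; 0 = on (leaning to the block's own -x), 1.0 = off, fully over to its own +x end stop. It starts between 0 and 0.2 and stays where it is left; about 1 N at the tip moves it.
- pump_switch_tip (a point): centre of the 26 mm red ball at the free end of the pump lever (10 mm rod), 80 mm from its hinge, which lies 22 mm above the table in a block 70 x 50 mm, 25 mm tall; the lever swings in the plane of the point's own x and z axes (y is the hinge axis, always level); it has to be pushed towards its own +x, roughly away from the robot, half its 1.0 rad swing lying either side of upright
- strainer_grip (a point): centre of the orange square grip of the strainer (26 x 26 mm across, 44 mm tall, sides along the point's x and y), half-way up. z points up along the strainer's axis. Under the grip is an orange flange, diameter 66 mm, 6 mm thick, its upper face 22 mm below this point, which rests on the tray; below it the round mesh body, diameter 42 mm, 70 mm long, hangs loosely in its 50 mm well. Mass about 0.13 kg
- foot (a point): centre of the strainer's steel foot (its lower end), on its axis 98 mm below strainer_grip; axes as strainer_grip
- tray: white grow tray, 200 (x) x 320 (y) x 100 mm tall, fixed to the table, origin at the centre of its underside. Its row of three wells at x = -45 mm, y = -100, 0 and 100 mm holds the strainer and the two plugs in any order; the other row (x = 55 mm) has net pots of brown clay pebbles, about 13 mm proud of the top
- lens (a point): front of the black lens of the small grey inspection camera with a white ring light, on a low stand fixed to the table; z points out of the lens along its line of sight, which rises towards the robot's side, 25 degrees off vertical; the lens is about 100 mm above the table
- focus (a point): point in the air on the camera's line of sight, 100 mm in front of the lens, where the strainer's foot belongs; axes as lens, so the strainer's z axis belongs along this z
- camera: stand of the inspection camera: base plate 110 x 120 mm, whole camera 110 mm tall; origin at the centre of its underside; its own -x is the way the lens leans
- plug_grey_grip (a point): centre of the grip of the grey blanking plug, same cap and size as the strainer's; leave it
- plug_black_grip (a point): centre of the grip of the black blanking plug, same cap and size as the strainer's; leave it
- strainer: the strainer as a whole, origin at its foot's centre, z up its axis
- tweezers: white plastic tweezers lying on the table, 125 mm long; leave them
- net_cup: empty white cup, 72 mm across, 65 mm tall; leave it
- nutrient: green bottle, 68 mm across, 170 mm tall; leave it
- jar: amber jar, 72 mm across, 85 mm tall; leave it
- brush: blue brush lying on the table; leave it
Mind the look-alikes: they are no part of the job. Leave any purple look-alike of the strainer alone.

How it is judged (in metres and radians):
On the way, in this order (a step that is already met when the one before it is completed fails the run):
1. the pump lever is fully over, the strainer still in its well (value of joint pump_switch above 0.85 rad and distance of strainer from where it was at the start of the episode below 0.015 m), for 0.2 s.
2. the strainer is out of its well, held by the fingers, the pump still off (height (world z) of foot above 0.12 m and contact force between the fingers and strainer above 1 N and value of joint pump_switch above 0.85 rad), for 0.2 s.
At the end, for the whole second after the job is handed in: The strainer is held still by the fingers alone, foot within 25 mm of the point 100 mm before the lens on its line of sight, axis within 0.2 rad of that line, foot towards the lens; the pump lever is over (above 0.85 rad); both plugs have moved less than 10 mm (all of step 2 and distance between foot and focus below 0.025 m and angle between the z axis of foot and the z axis of lens, either way round below 0.2 rad and z of strainer_grip in the frame of lens above 0.15 m and contact force between strainer and camera below 0.1 N and contact force between strainer and tray below 0.1 N and linear speed of strainer below 0.03 m/s and angular speed of strainer below 0.3 rad/s and distance of each of plug_grey_grip, plug_black_grip from where it was at the start of the episode below 0.01 m); the arm keeps its last pose, push and grip.
It fails at once if a plug is pulled or knocked from its place (distance of any of plug_grey_grip, plug_black_grip from where it was at the start of the episode above 0.02 m).
It fails at once if the strainer is pulled before the pump is off (distance of strainer from where it was at the start of the episode above 0.03 m and value of joint pump_switch below 0.7 rad).
It fails at once if the camera is knocked (contact force between camera and strainer above 2 N or contact force between camera and the arm above 2 N or contact force between camera and the fingers above 2 N).
It fails at once if another thing is moved (distance of any of tweezers, net_cup, nutrient, jar, brush from where it was at the start of the episode above 0.03 m).
It also fails if it takes over 45 s, if anything falls off the work surface, if the arm or the gripper's body presses on something with over 40 N, if the wrist force passes 120 N, or if a joint passes its speed limit or range.

ROBOT

A 7-joint arm with a two-finger parallel gripper is mounted at the origin on the work surface. World frame = base frame: x ahead of the robot, y to its left, z up, the work surface at z = 0. Lengths are in m, angles in degrees, forces in N, time in s.
With the tool pointing down it reaches from about 0.4 to 0.9 m from the base axis. Payload 5.5 kg.
Tool frame: the origin (TCP) lies between the finger pads; the fingertips stand 14 mm ahead of it and the grasp point (between the pads) lies 5 mm behind it; z points along the fingers, x is the direction in which the jaws open and shut, and the axes are right-handed (so a half turn about z gives the same grasp; the last joint's range is limited). The gripper opens to 92 mm and grips with 3 to 60 N. Pads are 19 mm wide; open, the fingers measure 130 mm over their backs; the gripper's body (75 mm by 190 mm) begins 47 mm behind the grasp point.
Start: joints at [87.674, 28.699, -24.465, 88.831, 12.651, 65.22, -12.049], TCP at [0.194, -0.62, 0.22] pointing down, gripper open.
Joint ranges: [-164.97, 164.97], [-17.58, 116.51], [-87.97, 89.64], [11.32, 138.91], [-80.73, 260.73], [10.89, 115.49], [-147.41, 147.41]. Speed limits (degrees/s): [147.25, 147.25, 180, 180, 180, 180, 180].

INTERFACE

Orientations are given as [roll, pitch, yaw] about the fixed x, y, z axes, in that order (R = Rz(yaw) Ry(pitch) Rx(roll)).
In Python, from rig import arm, cams gives the robot as it stands. The module is installed in compiled form; this text tells all that it offers.
- The arm moves only by the tool move_arm, never from a script. Its argument "targets" is a list of rows, each a list of 3 entries, a list of its own where there are three numbers: the shift along the world's x, y, z in mm, then the turn, a rotation vector about the world's x, y, z in rad, then the gripper's target within -1 to 1 (shut at 1, half-way at 0, fully open at -1). In form: [[[dx, dy, dz], [wx, wy, wz], claw], ...]. A call has 1 to 10 rows; each row shifts and turns the commanded pose from where the row before left it; what a row does not reach is not made up. A row lasts 1/12 s, in which the tool goes at most 41.7 mm and 7.16 degrees, less where a joint would pass 70% of its speed; a pose out of reach is approached as far as the arm can. A call with a gripper value outside its range is refused whole. The fingers move at their own pace and stop on an object; the grip force is fixed at half the most. Time passes only in rows, so rows that do not move let the fingers close. It gives the time, the measured TCP pose, the force and the opening at its end, in the units of the state.
- arm.sense(): the state, without advancing time (a new reading comes with each control period).
- cams.camera(name): name is "side" or "top"; returns the picture (480x640x3 uint8, red, green, blue); there is no depth.
- cams.camera_info(name): a dict with "fx", "fy", "cx", "cy" (pixels), "D" ([k1, k2, p1, p2, k3] as OpenCV has them; the pictures are not rectified), "R" (3x3) and "t" (3): a world point X has camera coordinates R X + t. Camera axes: x right, y down, z forward; pixel columns grow to the right and rows downward; lengths in m; the calibration is good to about 2 mm. A picture is of the moment at which its call begins. camera_info takes no time and is no camera call.
- arm.hand_in(): hands the job in, once; it reports no verdict.
The state is a dict: "clock": time; "joint_positions": joint angles; "joint_vel": joint speeds; "tau": joint torques, N m; "position": TCP position; "ee_rot": TCP orientation; "ft_force": force on the tool from outside, world axes, zero at the start; "torque": the same for the moment, N m; "width": opening from 0.0 (shut) to 1.0 (fully open).
Only numpy, scipy, OpenCV 4.12 (cv2) and the standard library are available. Lean on these libraries where they do the work, as an engineer would, in place of code of your own. Each camera call takes 0.05 s, during which the arm holds its last target.

## Working session

There is one attempt and no reset: what is moved stays moved. The work goes in short steps, Python scripts to look and compute and a tool call to move; the robot and the scene stay as the last step left them, time stands still between calls to the robot, and variables do not carry over. Pictures are saved under pics/ and viewed, and the job is handed in when it is done.

Besides the shell and the picture viewer there is one more tool, called after ">>>" as name([rows], argument=value, ...), one row to a line, values as JSON. move_arm: Moves the arm, as the interface text tells. Its arguments: {"type":"object","properties":{"targets":{"type":"array","items":{"type":"array"}}},"required":["targets"]}

```bash
mkdir -p pics; python3 - <<'E'
from rig import arm,cams
import cv2,numpy as np
for n in("side","top"):
    im=cams.camera(n); cv2.imwrite(f"pics/{n}0.png",im[:,:,::-1]); i=cams.camera_info(n)
    print(n,{k:np.round(v,4).tolist() for k,v in i.items()}, "pos",np.round(-np.array(i["R"]).T@np.array(i["t"]),3))
print(arm.sense())
E
```

```text
side {'fx': 438.8387, 'fy': 438.8387, 'cx': 318.5471, 'cy': 240.1378, 'D': [-0.0078, 0.0, 0.0, 0.0, 0.0], 'R': [[-0.9247, -0.3807, 0.0056], [-0.1841, 0.4342, -0.8818], [0.3333, -0.8164, -0.4716]], 't': [0.5054, 0.2244, 1.0167]} pos [0.17  0.925 0.674]
top {'fx': 490.5687, 'fy': 490.5687, 'cx': 333.0163, 'cy': 244.7931, 'D': [0.0429, 0.0, 0.0, 0.0, 0.0], 'R': [[0.0015, -0.9999, 0.0165], [-0.9944, -0.0032, -0.1056], [0.1056, -0.0162, -0.9943]], 't': [0.0115, 0.5421, 1.4011]} pos [0.391 0.036 1.45 ]
{'clock': 0.1, 'joint_positions': array([ 87.6731086 ,  28.75088494, -24.45346821,  88.88158139,
        12.65132705,  65.22045223, -12.04709724]), 'joint_vel': array([-0.04905399, -0.17501615,  0.01860366, -0.18980982, -0.05680224,
       -0.00933683, -0.02266726]), 'tau': array([-1.08148484e-02, -5.67864990e+01, -5.83833754e+00, -2.79913419e+01,
       -6.90599391e-02,  2.40899704e-02,  5.76338175e-05]), 'position': array([ 0.19422197, -0.6196605 ,  0.21888237]), 'ee_rot': array([-1.79996275e+02,  9.96491360e-02, -7.25891963e+01]), 'ft_force': array([-0.53339427,  0.24794662,  0.24261529]), 'torque': array([ 0.00058822,  0.01581512, -0.01206564]), 'width': 1.0007586796100338}
```

View pics/side0.png

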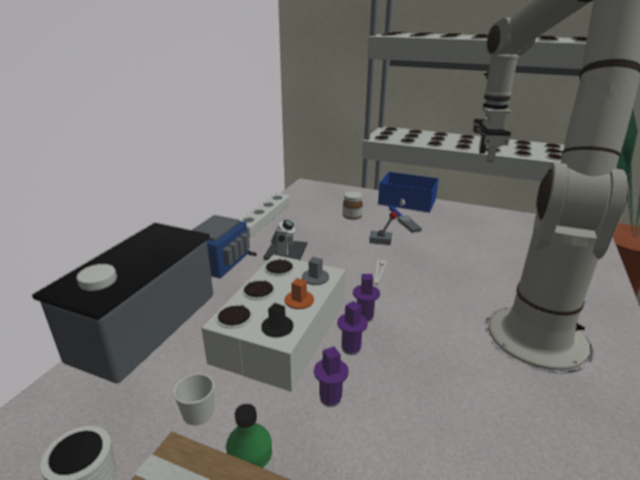

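View pics/top0.png

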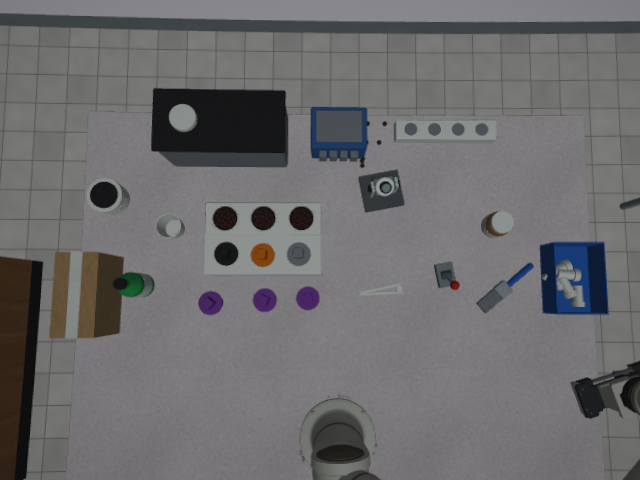

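```bash
cat > h.py <<'E'
import cv2,numpy as np
from rig import arm,cams
def ray(n,uv):
    i=cams.camera_info(n);K=np.array([[i["fx"],0,i["cx"]],[0,i["fy"],i["cy"]],[0,0,1]])
    p=cv2.undistortPoints(np.array([[uv]],float),K,np.array(i["D"]))[0,0]
    R=np.array(i["R"]);t=np.array(i["t"]);d=R.T@np.array([p[0],p[1],1]);return -R.T@t,d/np.linalg.norm(d)
def plane(n,uv,z):
    c,d=ray(n,uv);return c+d*(z-c[2])/d[2]
def tri(a,b):
    c1,d1=ray("side",a);c2,d2=ray("top",b)
    s=np.linalg.lstsq(np.c_[d1,-d2],c2-c1,rcond=None)[0];p=c1+s[0]*d1;q=c2+s[1]*d2
    return (p+q)/2,np.linalg.norm(p-q)
def proj(n,X):
    i=cams.camera_info(n);K=np.array([[i["fx"],0,i["cx"]],[0,i["fy"],i["cy"]],[0,0,1]])
    return cv2.projectPoints(np.array([X],float),cv2.Rodrigues(np.array(i["R"]))[0],np.array(i["t"]),K,np.array(i["D"]))[0][0,0]
def blobs(im,lo,hi,amin=15):
    h=cv2.cvtColor(im,cv2.COLOR_RGB2HSV);m=cv2.inRange(h,np.array(lo),np.array(hi))
    n,l,s,c=cv2.connectedComponentsWithStats(m);return m,[(np.round(c[k],1).tolist(),s[k].tolist()) for k in range(1,n) if s[k][4]>=amin]
def crop(im,x,y,w,h,f,name):
    cv2.imwrite(name,cv2.resize(im[y:y+h,x:x+w,::-1],None,fx=f,fy=f,interpolation=cv2.INTER_CUBIC))
E
python3 - <<'E'
from h import *
s=cv2.imread("pics/side0.png")[:,:,::-1].copy();t=cv2.imread("pics/top0.png")[:,:,::-1].copy()
for n,i in(("side",s),("top",t)):
    for nm,lo,hi in(("red",(0,150,80),(3,255,255)),("red2",(174,150,80),(180,255,255)),("or",(5,170,80),(16,255,255)),("pur",(130,80,30),(160,255,255))):
        print(n,nm,blobs(i,lo,hi)[1])
crop(s,190,190,240,180,3.3,"pics/s1.png")
crop(t,190,150,180,140,4.4,"pics/t1.png")
crop(t,350,160,120,140,4.2,"pics/t2.png")
crop(s,255,190,160,70,5,"pics/s2.png")
E
```

```text
side red [([393.3, 214.5], [391, 213, 5, 4, 15])]
side red2 []
side or [([299.9, 296.5], [286, 280, 27, 28, 323])]
side pur [([357.9, 314.1], [338, 274, 42, 79, 1636]), ([330.7, 375.8], [314, 347, 34, 58, 1258])]
top red [([455.0, 285.3], [451, 282, 8, 7, 44])]
top red2 []
top or [([262.3, 254.7], [251, 244, 23, 23, 394])]
top pur [([307.4, 298.0], [296, 287, 23, 23, 414]), ([264.3, 299.8], [253, 289, 23, 23, 423]), ([210.1, 302.7], [198, 292, 25, 23, 439])]
```

View pics/s1.png

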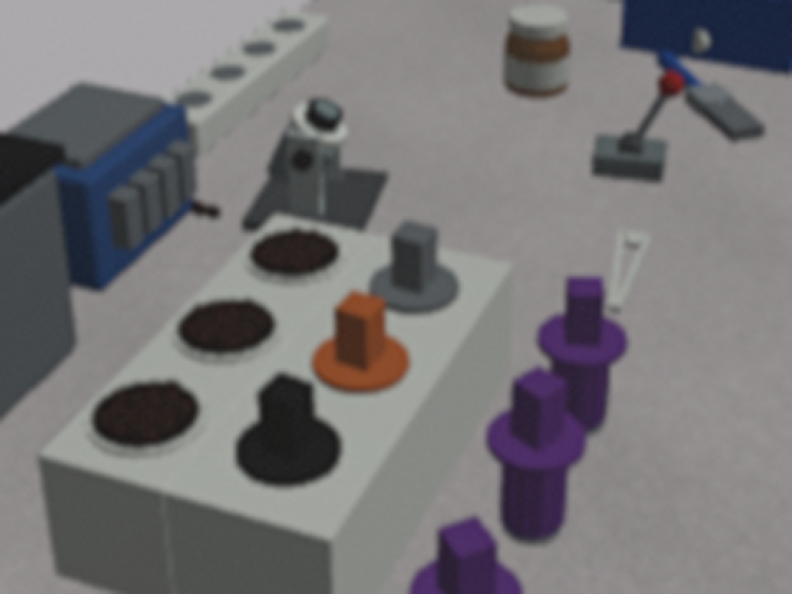

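View pics/t1.png

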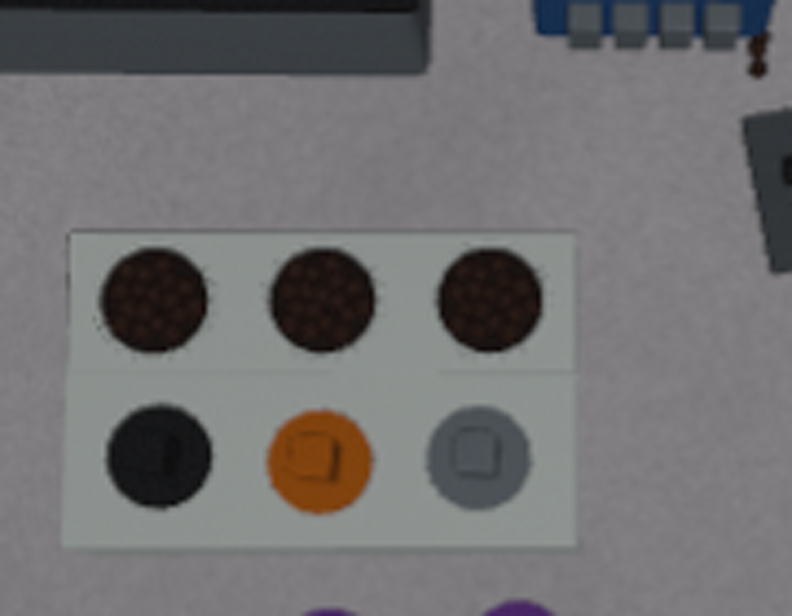

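View pics/t2.png

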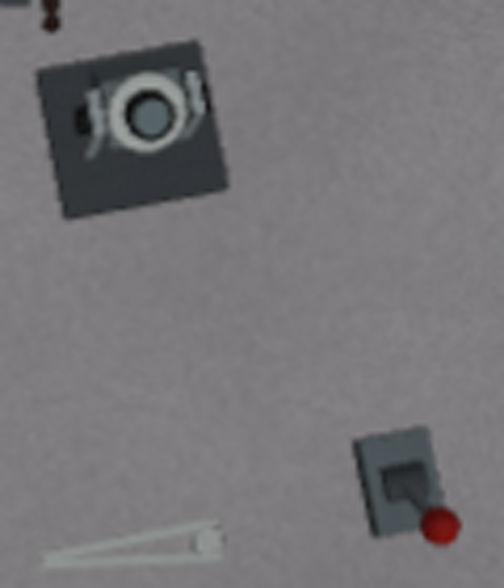

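View pics/s2.png

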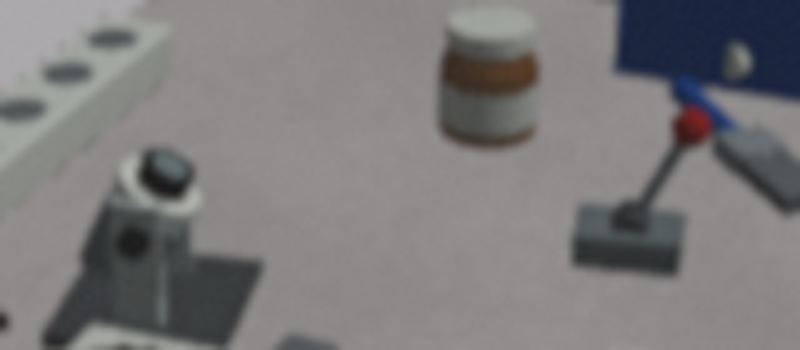

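```bash
python3 - <<'E'
from h import *
P=lambda x,y,f=4.2,ox=350,oy=160:((x+.5)/f-.5+ox,(y+.5)/f-.5+oy)
print("ball tri",tri((393.3,214.5),(455,285.3)))
for z in(.085,.09,.095):print(plane("top",(455,285.3),z),plane("side",(393.3,214.5),z))
c=[plane("top",P(*q),.025) for q in((353,440),(428,427),(445,527),(374,537))]
print("block",np.round(c,4),np.mean(c,0),[np.linalg.norm(c[i]-c[i-1]) for i in range(4)])
c=np.array([plane("top",P(*q),.008) for q in((37,70),(200,40),(228,187),(66,218))])
print("plate",np.round(c,4),c.mean(0),[np.linalg.norm(c[i]-c[i-1]) for i in range(4)])
d=(c[3]-c[0])+(c[2]-c[1]);w=c[0]-c[1]+c[3]-c[2];print("yaw of -x",np.degrees(np.arctan2(d[1],d[0])),"y",np.degrees(np.arctan2(w[1],w[0])))
print("lens tri",tri((255+172/5,190+172/5),P(151,115)),plane("top",P(151,115),.1))
# strainer
Q=lambda x,y:P(x,y,4.4,190,150)
print("flange",plane("top",Q(320,462),.106),"grey",plane("top",Q(479,458),.106),"black",plane("top",Q(159,456),.106))
g=np.array([plane("top",Q(*q),.150) for q in((290,432),(334,434),(331,476),(287,472))]);print("grip top",np.round(g,4),g.mean(0),[np.linalg.norm(g[i]-g[i-1]) for i in range(4)])
t=np.array([plane("top",Q(*q),.1) for q in((70,232),(577,233),(577,547),(62,548))]);print("tray",np.round(t,4),t.mean(0),[np.linalg.norm(t[i]-t[i-1]) for i in range(4)])
E
```

```text
ball tri (array([ 0.42491091, -0.32152899,  0.09842446]), np.float64(0.0024789605355448824))
[ 0.42402691 -0.32536139  0.085     ] [ 0.43207415 -0.35021022  0.085     ]
[ 0.42390608 -0.32403794  0.09      ] [ 0.42984972 -0.33939433  0.09      ]
[ 0.42378524 -0.32271448  0.095     ] [ 0.42762529 -0.32857845  0.095     ]
block [[ 0.486  -0.2807  0.025 ]
 [ 0.4952 -0.3329  0.025 ]
 [ 0.4261 -0.3429  0.025 ]
 [ 0.419  -0.2938  0.025 ]] [ 0.45658222 -0.31257747  0.025     ] [np.float64(0.06824257940331559), np.float64(0.05304122718962366), np.float64(0.06985939428837608), np.float64(0.04965654023532392)]
plate [[ 0.7513 -0.0635  0.008 ]
 [ 0.7737 -0.1804  0.008 ]
 [ 0.667  -0.1991  0.008 ]
 [ 0.6443 -0.0837  0.008 ]] [ 0.70906415 -0.13169962  0.008     ] [np.float64(0.10886087425627902), np.float64(0.11898028113981939), np.float64(0.10826251809514133), np.float64(0.11760419665287063)]
yaw of -x -169.6640955017574 y 101.00388812349897
lens tri (array([ 0.6978133 , -0.13410166,  0.0963174 ]), np.float64(0.002143570858920657)) [ 0.69799726 -0.13326841  0.1       ]
flange [0.50616961 0.20773376 0.106     ] grey [0.50894122 0.10887596 0.106     ] black [0.50965669 0.30743465 0.106     ]
grip top [[0.5205 0.2204 0.15  ]
 [0.5194 0.194  0.15  ]
 [0.494  0.1954 0.15  ]
 [0.4963 0.2218 0.15  ]] [0.50753923 0.20789556 0.15      ] [np.float64(0.024240387969063984), np.float64(0.026481293797797192), np.float64(0.025457908240087212), np.float64(0.026526839785600987)]
tray [[0.6517 0.3677 0.1   ]
 [0.6529 0.0484 0.1   ]
 [0.4538 0.0475 0.1   ]
 [0.4527 0.3669 0.1   ]] [0.5528058  0.20761956 0.1       ] [np.float64(0.19899855060602326), np.float64(0.3193091750323085), np.float64(0.19908730792110027), np.float64(0.31937848569093436)]
```

Candidates for the strainer are the orange cap in the tray's middle well at top (262,255), and three purple look-alikes at (307,298), (264,300) and (210,303). The grey plug is at (299,254) and the black plug at (226,254). The close crop confirms the orange one. The red ball is at top (455,285) and side (393,214). Triangulation puts it at z≈0.095, which matches the geometry. I'll push the lever first.

>>> move_arm([
  [[16.5, 28.5, -2], [0, 0, 0], 1],
  [[16.5, 28.5, -2], [0, 0, 0], 1],
  [[16.5, 28.5, -2], [0, 0, 0], 1],
  [[16.5, 28.5, -2], [0, 0, 0], 1],
  [[16.5, 28.5, -2], [0, 0, 0], 1],
  [[16.5, 28.5, -2], [0, 0, 0], 1],
  [[16.5, 28.5, -2], [0, 0, 0], 1],
  [[16.5, 28.5, -2], [0, 0, 0], 1],
  [[16.5, 28.5, -2], [0, 0, 0], 1],
  [[16.5, 28.5, -2], [0, 0, 0], 1],
])

```text
clock: 0.93
position: [0.3597, -0.3336, 0.1995]
ee_rot: [180.0, 0.0, -72.6]
ft_force: [0.6, 0.5, -0.0]
width: 0.327
```

>>> move_arm([
  [[0, 0, -25], [0, 0, 0], 1],
  [[0, 0, -30], [0, 0, 0], 1],
  [[0, 0, -30], [0, 0, 0], 1],
  [[0, 0, -25], [0, 0, 0], 1],
  [[0, 0, 0], [0, 0, 0], 1],
  [[0, 0, 0], [0, 0, 0], 1],
])

```text
clock: 1.43
position: [0.3586, -0.3341, 0.0889]
ee_rot: [179.9, 0.2, -72.6]
ft_force: [0.2, -0.4, -0.2]
width: 0.002
```

```bash
python3 - <<'E'
from h import *
s=cams.camera("side");t=cams.camera("top");a=arm.sense();print(a["position"],a["ee_rot"],a["ft_force"],a["width"])
crop(s,330,150,160,120,4,"pics/s3.png");crop(t,400,220,120,90,5,"pics/t3.png")
E
```

```text
[ 0.3603577  -0.33577872  0.09105613] [-1.79943233e+02 -7.71946901e-02 -7.25897485e+01] [ 0.57551456 -0.66449664  0.18696171] 0.004094644016350298
```

View pics/s3.png

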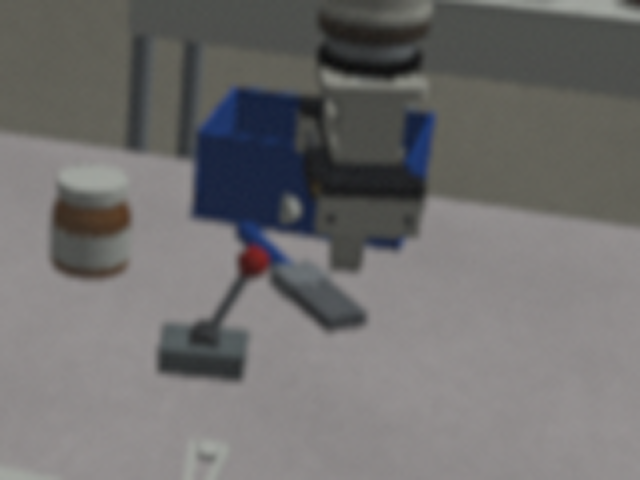

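View pics/t3.png

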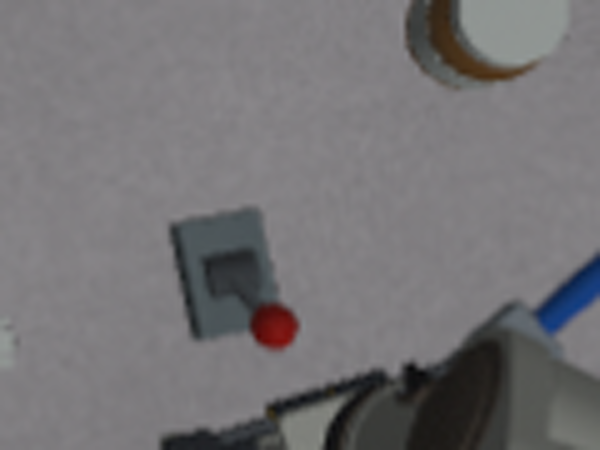

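The fingertips are behind the ball: in the side crop the finger is to the right of the ball at about the same height, and nothing is in the way. Pushing along the block's +x now.

>>> move_arm([
  [[10, 2, 0], [0, 0, 0], 1],
  [[10, 2, 0], [0, 0, 0], 1],
  [[10, 2, 0], [0, 0, 0], 1],
  [[10, 2, 0], [0, 0, 0], 1],
  [[10, 2, 0], [0, 0, 0], 1],
  [[10, 2, 0], [0, 0, 0], 1],
  [[10, 2, 0], [0, 0, 0], 1],
  [[10, 2, 0], [0, 0, 0], 1],
  [[10, 2, 0], [0, 0, 0], 1],
  [[10, 2, 0], [0, 0, 0], 1],
])

```text
clock: 2.37
position: [0.4604, -0.3149, 0.0896]
ee_rot: [180.0, 0.0, -72.6]
ft_force: [-1.1, -1.3, -0.5]
width: 0.005
```

>>> move_arm([
  [[3, 0.5, 0], [0, 0, 0], 1],
  [[3, 0.5, 0], [0, 0, 0], 1],
  [[3, 0.5, 0], [0, 0, 0], 1],
  [[0, 0, 0], [0, 0, 0], 1],
])

```text
clock: 2.7
position: [0.4687, -0.3135, 0.0897]
ee_rot: [-180.0, 0.0, -72.6]
ft_force: [0.3, -0.5, 0.2]
width: 0.005
```

```bash
python3 - <<'E'
from h import *
s=cams.camera("side");t=cams.camera("top");a=arm.sense();print(a["position"],a["ft_force"])
print(blobs(s,(0,150,60),(4,255,255),5)[1],blobs(t,(0,150,60),(4,255,255),5)[1])
crop(s,330,150,160,120,4,"pics/s4.png")
E
```

```text
[ 0.46847035 -0.31376981  0.08985114] [-0.82125335  0.61261396  0.16935133]
[([372.2, 212.8], [370, 211, 5, 5, 19])] []
```

View pics/s4.png

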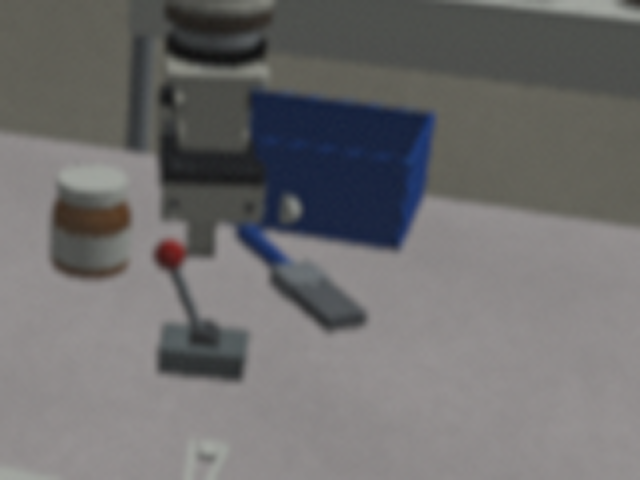

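The lever is past upright, with the ball at side (372,213), but there is no end-stop force yet. I'll keep pushing.

>>> move_arm([
  [[3, 0.5, 0], [0, 0, 0], 1],
  [[3, 0.5, 0], [0, 0, 0], 1],
  [[0, 0, 0], [0, 0, 0], 1],
])

```text
clock: 3.05
position: [0.4751, -0.3128, 0.09]
ee_rot: [-180.0, -0.0, -72.6]
ft_force: [0.1, 0.1, -0.1]
width: 0.003
```

>>> move_arm([
  [[2, 0.5, 0], [0, 0, 0], 1],
  [[2, 0, 0], [0, 0, 0], 1],
  [[0, 0, 0], [0, 0, 0], 1],
  [[0, 0, 0], [0, 0, 0], 1],
])

```text
clock: 3.38
position: [0.4766, -0.3126, 0.0895]
ee_rot: [179.8, 0.1, -72.6]
ft_force: [-5.3, -0.0, 1.5]
width: 0.004
```

```bash
python3 - <<'E'
from h import *
s=cams.camera("side");a=arm.sense();print(a["position"],a["ft_force"])
print(blobs(s,(0,150,60),(4,255,255),5)[1])
for th in(.3,.35,.4,.45,.5):
    r=.08*np.sin(th);print(th,proj("side",[.4566+r*.98,-.3126+r*.19,.022+.08*np.cos(th)]))
E
```

```text
[ 0.47667179 -0.31258011  0.08945982] [-4.77215693 -1.96452179  2.45066287]
[([370.4, 213.7], [368, 212, 5, 5, 18])]
0.3 [375.57793471 213.2938622 ]
0.35 [374.34764212 213.55750148]
0.4 [373.13745819 213.87676013]
0.45 [371.95054321 214.25063036]
0.5 [370.78997382 214.67795643]
```

The end stop is reached: 5 N, with the ball's pixel matching 1.0 rad. I'll retreat and go to the strainer.

>>> move_arm([
  [[-15, -3, 0], [0, 0, 0], 1],
  [[-10, -2, 10], [0, 0, 0], 1],
  [[0, 0, 40], [0, 0, 0], 1],
  [[0, 0, 40], [0, 0, 0], 1],
  [[0, 0, 40], [0, 0, 0], 1],
  [[0, 0, 35], [0, 0, 0], 0.5],
])

```text
clock: 3.93
position: [0.4546, -0.3169, 0.2577]
ee_rot: [-179.9, -0.1, -72.5]
ft_force: [0.7, -0.9, 0.4]
width: 0.039
```

>>> move_arm([
  [[4, 30, 0], [0, 0, -0.02], -0.3],
  [[4, 30, 0], [0, 0, -0.02], -0.3],
  [[4, 30, 0], [0, 0, -0.02], -0.3],
  [[4, 30, 0], [0, 0, -0.02], -0.3],
  [[4, 30, 0], [0, 0, -0.02], -0.3],
  [[4, 30, 0], [0, 0, -0.02], -0.3],
  [[4, 30, 0], [0, 0, -0.02], -0.3],
  [[4, 30, 0], [0, 0, -0.02], -0.3],
  [[4, 30, 0], [0, 0, -0.02], -0.3],
])

```text
clock: 4.68
position: [0.4901, -0.0452, 0.2553]
ee_rot: [-179.9, -0.0, -82.9]
ft_force: [0.7, -0.9, 0.2]
width: 0.644
```

>>> move_arm([
  [[2, 25, 0], [0, 0, -0.02], -0.3],
  [[2, 25, 0], [0, 0, -0.02], -0.3],
  [[2, 25, 0], [0, 0, -0.02], -0.3],
  [[2, 25, 0], [0, 0, -0.02], -0.3],
  [[2, 25, 0], [0, 0, -0.02], -0.3],
  [[2, 25, 0], [0, 0, -0.02], -0.3],
  [[2, 25, 0], [0, 0, -0.02], -0.3],
  [[2, 25, 0], [0, 0, -0.02], -0.3],
  [[2, 25, 0], [0, 0, -0.02], -0.3],
  [[0, 0, 0], [0, 0, 0], -0.3],
])

```text
clock: 5.52
position: [0.507, 0.1849, 0.2557]
ee_rot: [-179.9, 0.3, -92.8]
ft_force: [-0.5, 1.0, -0.4]
width: 0.651
```

```bash
python3 - <<'E'
from h import *
s=cams.camera("side");a=arm.sense();print(a["position"],a["ee_rot"],a["joint_positions"])
print(blobs(s,(0,150,60),(4,255,255),5)[1]); t=cams.camera("top");print(blobs(t,(0,150,60),(4,255,255),5)[1]);cv2.imwrite("pics/side5.png",s[:,:,::-1])
E
```

```text
[0.50706252 0.18203348 0.25533565] [-1.79949632e+02  1.66179005e-01 -9.28751015e+01] [  15.0929522    18.66859557  -45.80461314  102.20523898   14.52643223
   65.12478193 -128.22820849]
[([370.3, 213.8], [368, 212, 5, 5, 17])]
[([448.7, 259.8], [445, 256, 8, 8, 51])]
```

View pics/side5.png

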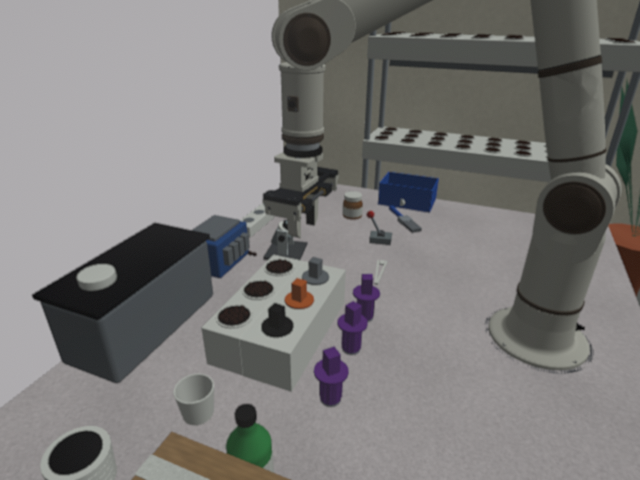

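Side view: the lever stays over (ball at 370,214) and the open gripper is above and just short of the orange cap. I'll shift over it and go part way down.

>>> move_arm([
  [[0, 13, 0], [0, 0, 0], -0.3],
  [[0, 13, 0], [0, 0, 0], -0.3],
  [[0, 0, -30], [0, 0, 0], -0.3],
  [[0, 0, -25], [0, 0, 0], -0.3],
  [[0, 0, 0], [0, 0, 0], -0.3],
  [[0, 0, 0], [0, 0, 0], -0.3],
  [[0, 0, 0], [0, 0, 0], -0.3],
])

```text
clock: 6.2
position: [0.5083, 0.2033, 0.2009]
ee_rot: [-179.9, 0.0, -93.3]
ft_force: [0.8, 0.5, -0.3]
width: 0.649
```

```bash
python3 - <<'E'
from h import *
t=cams.camera("top")
P=[]
for k in range(6):
    s=cams.camera("side");P.append(arm.sense()["position"])
print(np.mean(P,0),np.std(P,0),arm.sense()["ee_rot"])
crop(s,230,180,160,120,4.5,"pics/s6.png")
E
```

```text
[0.50835049 0.20384972 0.20111759] [2.98984065e-04 2.20519489e-05 3.53922268e-04] [-1.79925187e+02  1.29691466e-02 -9.32304707e+01]
```

View pics/s6.png

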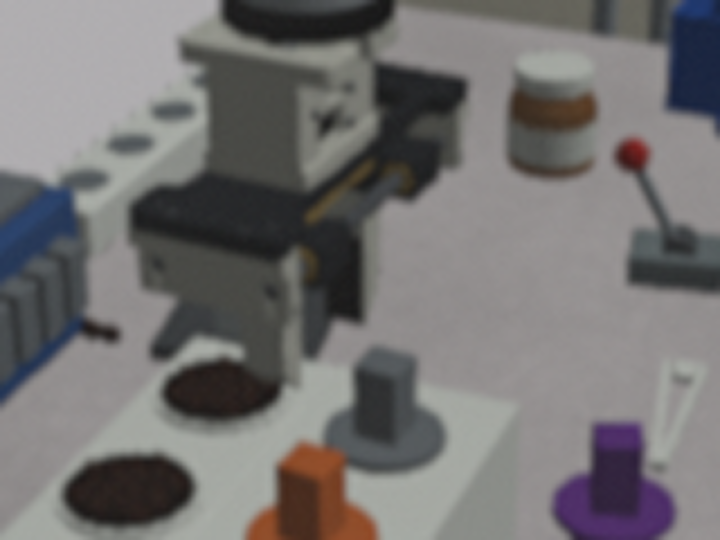

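```bash
python3 - <<'E'
from h import *
for y,z in((.204+.04,.187),(.204-.04,.187),(.208,.15),(.208,.106)): 
    p=proj("side",[.5083,y,z]);print(y,z,p,(p-[230,180])*4.5)
E
```

```text
0.244 0.187 [290.96550682 275.22056992] [274.34478068 428.49256465]
0.16399999999999998 0.187 [306.69745691 257.03195551] [345.13855608 346.64379981]
0.208 0.15 [298.59600856 281.36940654] [308.68203851 456.16232942]
0.208 0.106 [298.91332059 298.09967619] [310.10994267 531.44854286]
```

```bash
python3 - <<'E'
from h import *
s=cams.camera("side");t=cams.camera("top");
for x in(-.0095,.0095):
  for y in(-.049,-.03,.03,.049):
    for n,im in(("side",s),("top",t)):
        p=proj(n,[.5083+x,.204+y,.187]); cv2.circle(im,tuple(int(round(v*16)) for v in p),8,(0,255,0),-1,shift=4)
crop(s,250,200,110,85,7,"pics/s7.png");crop(t,190,180,140,110,5.5,"pics/t7.png")
E
```

```text
(no output)
```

View pics/s7.png

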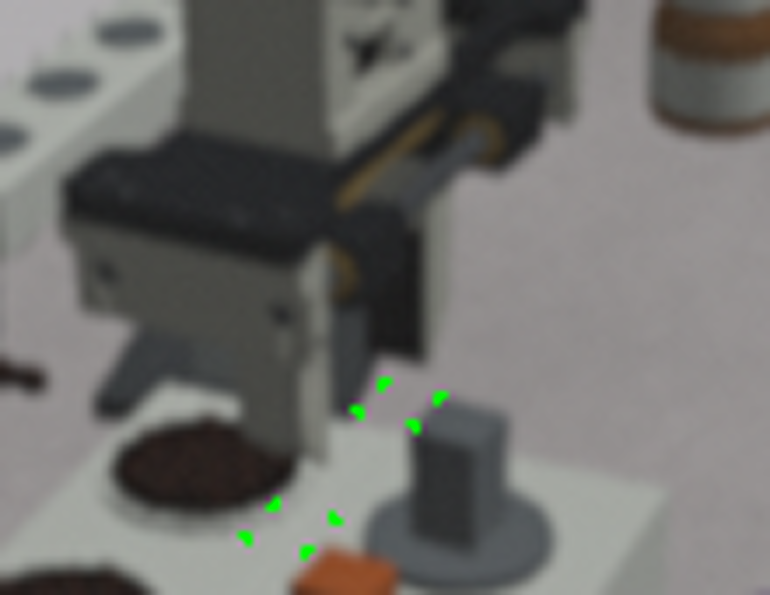

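View pics/t7.png

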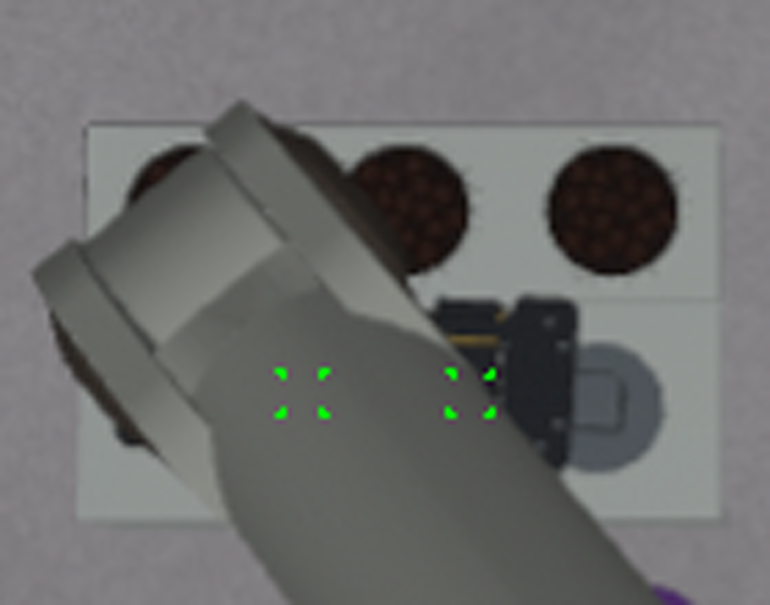

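```bash
python3 - <<'E'
from h import *
for f,X,box in(("side0",(.194,-.62,.206),(440,60,110,110)),):
    s=cv2.imread(f"pics/{f}.png")[:,:,::-1].copy()
    p=proj("side",X);print(p);cv2.circle(s,tuple(int(round(v*16)) for v in p),12,(0,255,0),-1,shift=4)
    crop(s,*box,5,"pics/s8.png")
print((proj("side",(.4685,-.3138,.0758))-[330,150])*4, (proj("side",(.3604,-.3358,.077))-[330,150])*4)
# top-view check from pics/side5 pose
s=cv2.imread("pics/side5.png")[:,:,::-1].copy()
for y in(-.03,.03):
    p=proj("side",(.507,.1825+y,.2413));print(p);cv2.circle(s,tuple(int(round(v*16)) for v in p),12,(0,255,0),-1,shift=4)
crop(s,240,130,120,120,5,"pics/s9.png")
E
```

```text
[484.15333697 163.03774212]
[196.11304452 278.70154782] [337.63427333 289.47542562]
[309.21558261 232.94624929]
[297.54849009 245.28104925]
```

View pics/s8.png

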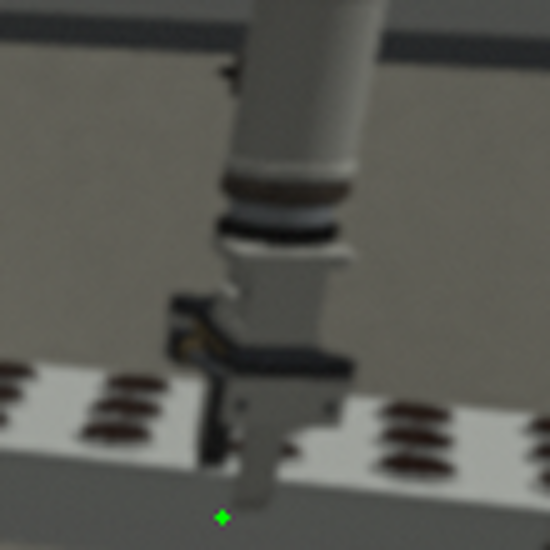

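View pics/s9.png

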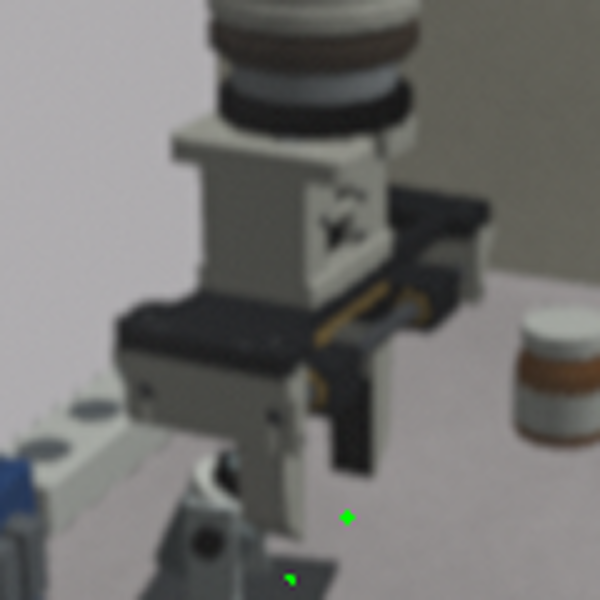

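The side view places the visible fingertips about 20 mm higher than the stated TCP-to-tip distance gives, and the same was true at the start pose. I'll descend to a height that is safe under either reading, watch the force, and look again before closing.

>>> move_arm([
  [[0, 4, -25], [0, 0, 0], -0.3],
  [[0, 0, -25], [0, 0, 0], -0.3],
  [[0, 0, -15], [0, 0, 0], -0.3],
  [[0, 0, -8], [0, 0, 0], -0.3],
  [[0, 0, 0], [0, 0, 0], -0.3],
  [[0, 0, 0], [0, 0, 0], -0.3],
])

```text
clock: 7.15
position: [0.5076, 0.2081, 0.1271]
ee_rot: [180.0, 0.0, -93.2]
ft_force: [-0.3, 0.1, -0.2]
width: 0.651
```

```bash
python3 - <<'E'
from h import *
s=cams.camera("side");a=arm.sense();print(a["position"],a["ee_rot"],a["ft_force"])
crop(s,250,225,110,85,7,"pics/s10.png")
E
```

```text
[0.50808217 0.20829048 0.12769404] [-1.79936950e+02  3.86924589e-02 -9.32069045e+01] [-0.0567064   0.989349    0.64370473]
```

View pics/s10.png

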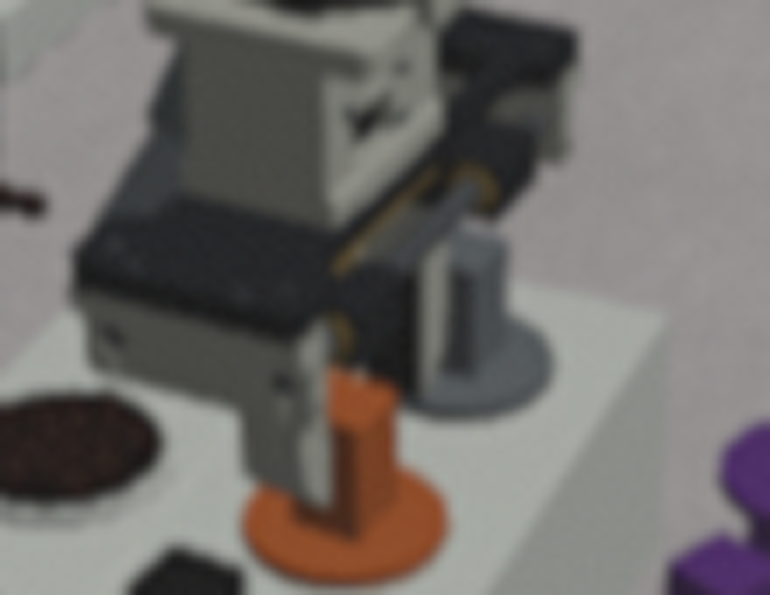

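The fingers straddle the orange grip with the tips just above the flange (tip at crop (320,505)) and there is no contact force. The grey plug is clear. Closing.

>>> move_arm([
  [[0, 0, 0], [0, 0, 0], 1],
  [[0, 0, 0], [0, 0, 0], 1],
  [[0, 0, 0], [0, 0, 0], 1],
  [[0, 0, 0], [0, 0, 0], 1],
  [[0, 0, 0], [0, 0, 0], 1],
  [[0, 0, 0], [0, 0, 0], 1],
  [[0, 0, 0], [0, 0, 0], 1],
  [[0, 0, 0], [0, 0, 0], 1],
])

```text
clock: 7.87
position: [0.5076, 0.2079, 0.1271]
ee_rot: [-180.0, 0.0, -93.2]
ft_force: [-1.1, -0.9, 3.6]
width: 0.277
```

>>> move_arm([
  [[0, 0, 8], [0, 0, 0], 1],
  [[0, 0, 12], [0, 0, 0], 1],
  [[0, 0, 15], [0, 0, 0], 1],
  [[0, 0, 20], [0, 0, 0], 1],
  [[0, 0, 20], [0, 0, 0], 1],
  [[0, 0, 20], [0, 0, 0], 1],
  [[0, 0, 20], [0, 0, 0], 1],
  [[0, 0, 20], [0, 0, 0], 1],
  [[0, 0, 15], [0, 0, 0], 1],
  [[0, 0, 0], [0, 0, 0], 1],
])

```text
clock: 8.7
position: [0.5091, 0.2091, 0.2811]
ee_rot: [-179.7, 0.1, -93.2]
ft_force: [1.1, 0.9, -1.7]
width: 0.28
```

```bash
python3 - <<'E'
from h import *
s=cams.camera("side");a=arm.sense();print(a["position"],a["ee_rot"],a["ft_force"],a["width"])
crop(s,220,170,160,120,5,"pics/s11.png")
E
```

```text
[0.50839676 0.2084433  0.27902795] [-1.79775825e+02  6.64455848e-02 -9.32149214e+01] [ 0.23928544  0.23033787 -1.14379192] 0.27919626593613667
```

View pics/s11.png

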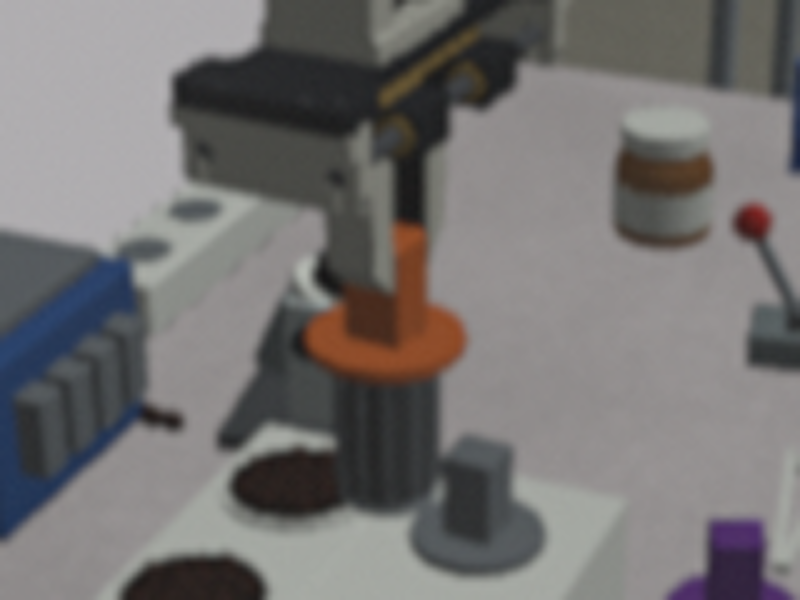

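The strainer is held (opening 0.28, about 26 mm) and is clear of the well, and the lever is still over. I'll carry it across while tilting 25°.

>>> move_arm([
  [[0, 0, 20], [0, 0, 0], 1],
  [[0, 0, 20], [0, 0, 0], 1],
  [[4, -15, 0], [0, 0, 0], 1],
  [[8, -25, 0], [0, 0, 0], 1],
  [[8, -25, 0], [0, 0, 0], 1],
  [[8, -25, 0], [0.008, -0.043, 0], 1],
  [[8, -25, 0], [0.008, -0.043, 0], 1],
  [[8, -25, 0], [0.008, -0.043, 0], 1],
])

```text
clock: 9.42
position: [0.551, 0.0665, 0.3154]
ee_rot: [-172.7, 1.8, -93.1]
ft_force: [0.6, 0.2, -1.2]
width: 0.282
```

>>> move_arm([
  [[8, -25, 0], [0.008, -0.043, 0], 1],
  [[8, -25, 0], [0.008, -0.043, 0], 1],
  [[8, -25, 0], [0.008, -0.043, 0], 1],
  [[8, -25, 0], [0.008, -0.043, 0], 1],
  [[5, -25, 0], [0.008, -0.043, 0], 1],
  [[5, -25, 0], [0.008, -0.043, 0], 1],
  [[5, -25, 0], [0.008, -0.043, 0], 1],
  [[5, -25, 0], [0, 0, 0], 1],
  [[0, 0, 0], [0, 0, 0], 1],
  [[0, 0, 0], [0, 0, 0], 1],
])

```text
clock: 10.25
position: [0.6022, -0.1344, 0.315]
ee_rot: [-155.7, 5.9, -92.2]
ft_force: [-0.2, 0.9, -1.3]
width: 0.279
```

```bash
python3 - <<'E'
from h import *
s=cams.camera("side");t=cams.camera("top");a=arm.sense();print(a["position"],a["ee_rot"],a["ft_force"],a["width"])
from scipy.spatial.transform import Rotation as R
z=-R.from_euler("xyz",a["ee_rot"],degrees=True).as_matrix()[:,2];print(z)
cv2.imwrite("pics/s12.png",s[:,:,::-1]);cv2.imwrite("pics/t12.png",t[:,:,::-1])
E
```

```text
[ 0.60279423 -0.13113974  0.31573396] [-155.68912864    5.84823352  -91.92579595] [-0.7368116   1.08532564 -1.49378983] 0.2838446370870469
[-0.41457528 -0.07897111  0.90658199]
```

View pics/s12.png

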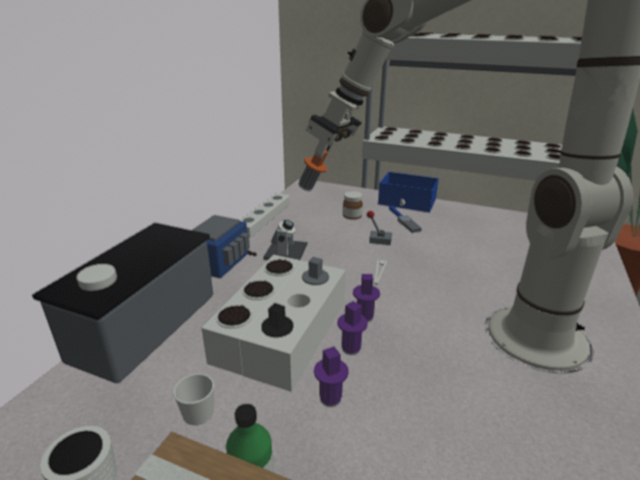

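View pics/t12.png

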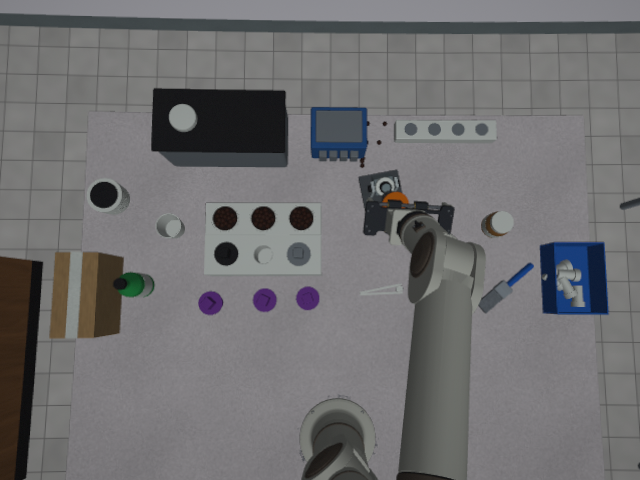

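Both views show the tilted strainer above the camera, with the foot at about side (307,186), clear of everything and with the plugs still in place. Now the final approach.

>>> move_arm([
  [[3, -4, -9], [0, 0, 0], 1],
  [[3, -4, -9], [0, 0, 0], 1],
  [[3, -4, -9], [0, 0, 0], 1],
  [[2, -3, -6], [0, 0, 0], 1],
  [[2, -2, -5], [0, 0, 0], 1],
  [[0, 0, 0], [0, 0, 0], 1],
  [[0, 0, 0], [0, 0, 0], 1],
  [[0, 0, 0], [0, 0, 0], 1],
  [[0, 0, 0], [0, 0, 0], 1],
])

```text
clock: 11.1
position: [0.6168, -0.149, 0.2794]
ee_rot: [-155.5, 5.8, -91.9]
ft_force: [0.5, 0.0, -0.9]
width: 0.283
```

```bash
python3 - <<'E'
from h import *
s=cams.camera("side");t=cams.camera("top");a=arm.sense();print(a["position"],a["ee_rot"],a["ft_force"],a["width"])
from scipy.spatial.transform import Rotation as R
z=-R.from_euler("xyz",a["ee_rot"],degrees=True).as_matrix()[:,2];p=a["position"];f=p-.098*z
L=np.array([.698,-.1335,.098]);zl=np.array([-.4155,-.077,.9063]);F=L+.1*zl
print(z,"foot err mm",(f-F)*1000)
o=np.array([255,150]);k=7
for nm,X in(("foot",f),("focus",F),("lens",L),("flange",p-.025*z)):print(nm,proj("side",X),(proj("side",X)-o)*k,proj("top",X))
crop(s,255,150,110,85,7,"pics/s13.png");crop(t,340,150,120,90,6,"pics/t13.png")
E
```

```text
[ 0.61668373 -0.14911787  0.27938666] [-155.52841703    5.75164493  -91.94893467] [-0.40834076 -0.10883675 -1.22886886] 0.28179505567841034
[-0.41710432 -0.07707323  0.90558473] foot err mm [ 1.10995167 -0.36469056  2.00935277]
foot [301.95562616 196.21636473] [328.68938309 323.51455309] [393.1554039 194.4896453]
focus [302.26397806 196.96832571] [330.84784641 328.77827997] [392.91415302 195.06619205]
lens [288.88665807 223.90949852] [237.20660652 517.36648964] [385.56604453 187.15814918]
flange [312.44686596 175.15266509] [402.1280617  176.06865566] [399.26425228 201.06434964]
```

View pics/s13.png

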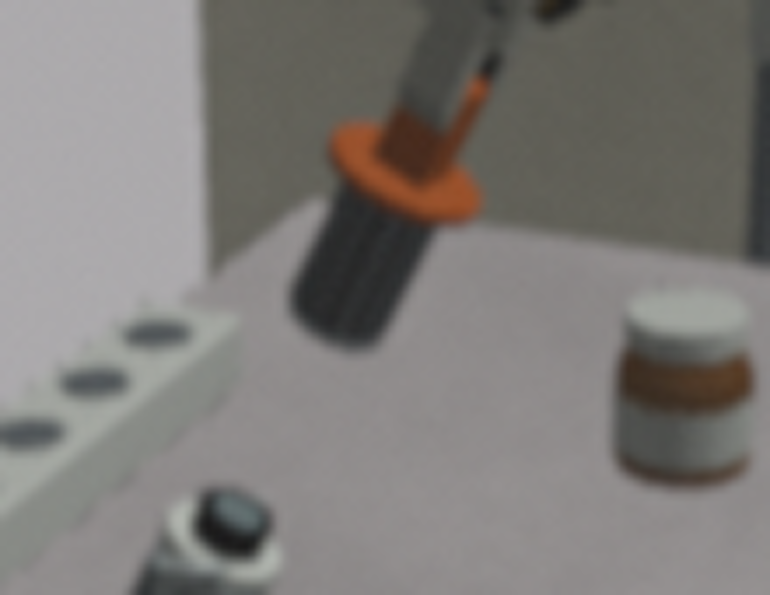

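View pics/t13.png

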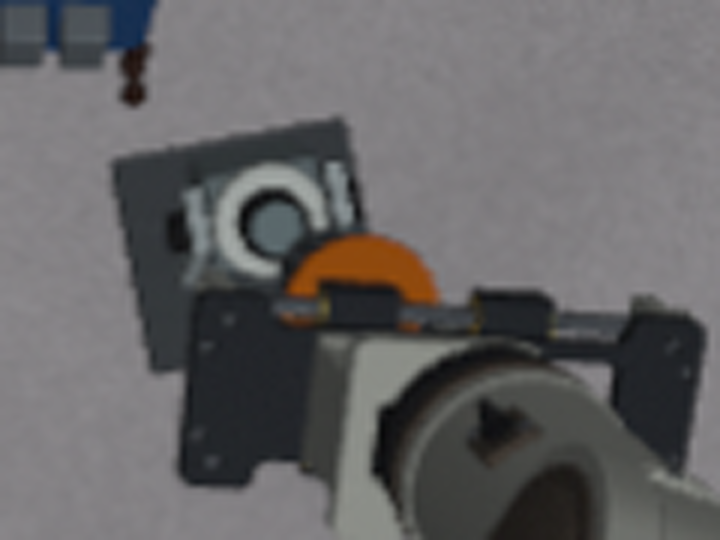

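The foot's end centre is at about crop (336,323), against (331,329) expected for the focus point. The flange at about (405,175) matches the prediction, and the lens at about (235,520) matches (237,517). Last check of lever, plugs and stillness, then hand in.

>>> move_arm([
  [[0, 0, -1], [0, 0, 0], 1],
  [[0, 0, 0], [0, 0, 0], 1],
  [[0, 0, 0], [0, 0, 0], 1],
  [[0, 0, 0], [0, 0, 0], 1],
  [[0, 0, 0], [0, 0, 0], 1],
  [[0, 0, 0], [0, 0, 0], 1],
])

```text
clock: 11.7
position: [0.6165, -0.1492, 0.2779]
ee_rot: [-155.6, 5.8, -92.0]
ft_force: [-0.1, 0.0, -1.9]
width: 0.285
```

```bash
python3 - <<'E'
from h import *
s=cams.camera("side");t=cams.camera("top");a=arm.sense();print(a["position"],a["ee_rot"],a["width"],np.abs(a["joint_vel"]).max())
print("ball",blobs(s,(0,150,60),(4,255,255),5)[1],blobs(t,(0,150,60),(4,255,255),5)[1])
t0=cv2.imread("pics/top0.png")[:,:,::-1];d=np.abs(t.astype(int)-t0).mean(2)
for n,b in(("black",(210,240,32,30)),("grey",(285,240,30,30)),("tweez",(355,280,50,20)),("cup",(155,210,32,32)),("brush",(475,260,62,55))):
    x,y,w,h=b;print(n,d[y:y+h,x:x+w].max())
arm.hand_in()
E
```

```text
[ 0.6164788  -0.14924053  0.27784807] [-155.57185905    5.78069352  -91.9688474 ] 0.2813330463589483 0.07268111430415299
ball [([370.3, 213.8], [368, 212, 5, 5, 17])] []
black 7.666666666666667
grey 7.666666666666667
tweez 7.333333333333333
cup 7.333333333333333
brush 66.0
the job is handed in; nothing more can be done
```

I pushed the pump lever over to its end stop, pulled the orange strainer straight up out of the middle well, and held it tilted on the inspection camera's line of sight. The job was handed in at about 12 s of the 45 s, and no verdict is reported.

**Lever:** the end stop pushed back with about 5 N. In the last side picture the ball is at (370.3, 213.8), which fits the fully-over position. The arm hides it in the top view.

**Strainer:** it is held at an opening of about 26 mm, matching the grip. The foot works out about 2 mm from the measured focus point and the axis within about 0.2° of the assumed 25° line of sight. Seen in the side picture, the foot was within 1–2 pixels of the expected spot.

**Other things:** the plugs, tweezers and cup look unchanged from the first top picture. The brush area did differ. I think that is the arm, which was in that area in the first picture or is there now, but I did not look further before handing in. The brush looked untouched in the side pictures. I ran no final comparison on the jar or the bottle, though the arm never went near them.

**Disagreement:** the visible fingertips looked about 20 mm higher than the stated tool measurements. I went by what the pictures showed around the grip, and the grasp held.

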